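# Put a watch on the tester's ring mark and start the test

## Task

Start a test of the larger watch: with the fingertips, gently push it along the tester's measuring plate until its round case lies inside the ring mark, and take the fingers off it; then press the large round start key all the way down and let it come up again. Only push the watch, never pinch or lift it, and do not press the start key before the watch is in the ring; leave the two small keys, the smaller watch and everything else on the bench alone.

Things in the scene. Friction and masses are not known exactly. Their poses are not given: they have to be found in the camera images.
- tester: Flat grey watch tester, fixed, 200 mm deep (its x) by 360 mm wide (its y). Origin under its centre, on the bench; x away from the operator, y left, z up; turned up to 0.3 rad. Left part (y -85 to 180 mm): flat black measuring plate, 45 mm above the bench, no rim. Right part (y -180 to -82 mm): key panel, 33 mm above the bench, with a fixed cross pad 30 mm wide, 4 mm high at x 68, y -131 mm.
- ring_mark (a point): Centre of the ring printed in white on the measuring plate, at tester x 0, y 50 mm, on the plate's surface: ring 52 mm inside and 56 mm outside diameter, with four white ticks pointing outwards and a dot at its centre. Flat print, nothing to feel.
- large_watch_center (a point): Centre, half-way up (5.5 mm above the plate), of the larger watch: a loose steel watch head, no strap, dial up on the plate. Case 42 mm diameter, 11 mm thick, 60 to 120 g; its four lugs reach 25 mm from the centre along its own +x and -x, its crown (6 mm wide) reaches 24 mm from the centre along its own +y. It lies 60 to 110 mm from the ring mark, to the left or right of it, turned any way.
- large_watch: The same larger watch: origin at the centre of its underside, z up through the dial, x towards one pair of lugs, y towards the crown.
- small_watch_center (a point): Centre of the smaller watch (bystander): a loose steel watch head, case 28 mm diameter, 8 mm thick, 17 mm to lug ends, lying dial up on the plate on the other side of the ring.
- start_key (a joint): Travel of the start key in m: 0 up, 0.004 fully down. Spring return; about 1 N starts it and about 4 N holds it fully down.
- start_key_top (a point): Centre of the top of the start key, the largest round black key (26 mm diameter), at tester x -55, y -131 mm; its top stands 6.5 mm above the key panel (39.5 mm above the bench), 2.5 mm above it when fully down. The other keys are at least 70 mm away, the step up to the plate 47 mm.
- small_key_left (a joint): Travel of the left small round key (13 mm diameter, at tester x 15, y -113 mm, 5.5 mm high): 0 up, 0.004 down. To be left alone.
- small_key_right (a joint): Travel of the right small round key (13 mm diameter, at tester x 15, y -149 mm, 5.5 mm high): 0 up, 0.004 down. To be left alone.
- loupe: Bystander: black eye loupe, a cone 34 mm wide at the foot and 30 mm high, standing on the plate beyond the ring (near tester x 78, y 50 mm). Origin under its centre.
- bottle: Bystander: white bottle with a red foot, 45 mm diameter, 98 mm high, standing on the bench beyond the tester. Origin under its centre.
- gasket_boxes: Bystander: stack of three flat clear boxes, 68 x 105 mm, 42 mm high, on the bench beyond the tester. Origin under its centre.
- dust_cover: Bystander: round wooden foot 104 mm wide with a glass dust cover and black knob, 77 mm high, on the bench to the left of the tester. Origin under its centre.
- screwdriver: Bystander: fine steel screwdriver 132 mm long and 9 mm thick, lying on the bench between the robot and the tester. Origin under its middle.
- tweezers: Bystander: steel tweezers 130 mm long and 8 mm high, lying on the bench to the right of the tester. Origin under the middle.
There are look-alikes about, which are no part of the job. What is shaped like the large_watch but black or pink is not meant.

How it is judged:
On the way, in this order (a step that is already met when the one before it is completed fails the run):
1. the larger watch lies in the ring mark (centre within 6 mm), flat, still and no longer touched (horizontal distance between large_watch_center and ring_mark below 0.006 m and z of large_watch_center in the frame of tester between 0.0475 and 0.0535 m and linear speed of large_watch below 0.01 m/s and contact force between the fingers and large_watch below 0.05 N), for 0.2 s.
2. the start key is pressed down (over 3 mm of its 4 mm) (value of joint start_key above 0.003 m and horizontal distance between large_watch_center and ring_mark below 0.006 m), for 0.05 s.
At the end, for the whole second after the job is handed in: The larger watch lies flat and at rest on the measuring plate with its centre within 6 mm of the ring mark's centre, after the start key has been pressed over 3 mm down with the watch in place; the key is up again (under 1 mm) (horizontal distance between large_watch_center and ring_mark below 0.006 m and z of large_watch_center in the frame of tester between 0.0475 and 0.0535 m and linear speed of large_watch below 0.01 m/s and angle between large_watch's own z axis and vertical below 0.1 rad and value of joint start_key below 0.001 m); the robot touches nothing.
It fails at once if the larger watch is lifted, or tipped or pushed off the plate (its centre more than 5 mm above or below its height on the plate, or tilted over 0.25 rad) (z of large_watch_center in the frame of tester above 0.0555 m or z of large_watch_center in the frame of tester below 0.0455 m or angle between large_watch's own z axis and vertical above 0.25 rad).
It fails at once if the larger watch is pinched or pushed hard (over 15 N from the fingers) (contact force between the fingers and large_watch above 15 N).
It fails at once if the start key is pressed (over 2 mm) while the watch is not in the ring (over 8 mm off) (value of joint start_key above 0.002 m and horizontal distance between large_watch_center and ring_mark above 0.008 m).
It fails at once if a small key is pressed (over 2 mm) (value of joint any of small_key_left, small_key_right above 0.002 m).
It fails at once if the smaller watch or another bystander is moved by more than 12 mm (distance of any of small_watch_center, loupe, bottle, gasket_boxes, dust_cover, screwdriver, tweezers from where it was at the start of the episode above 0.012 m).
It also fails if it takes over 72 s, if anything falls off the work surface, if the arm or the gripper's body presses on something with over 40 N, if the wrist force passes 120 N, or if a joint passes its speed limit or range.

## Robot

A 7-joint arm with a two-finger parallel gripper is mounted at the origin on the work surface. World frame = base frame: x ahead of the robot, y to its left, z up, the work surface at z = 0. Lengths are in m, angles in rad, forces in N, time in s.
With the tool pointing down it reaches from about 0.35 to 0.9 m from the base axis. Payload 8.1 kg.
Tool frame: the origin (TCP) lies at the centre of the arm's flange, where the gripper is bolted on; the fingertips stand 178 mm ahead of it and the grasp point (between the pads) lies 159 mm ahead of it; x points along the fingers, z is the direction in which the jaws open and shut, and the axes are right-handed (so a half turn about x gives the same grasp; the last joint's range is limited). The gripper opens to 92 mm and grips with 3 to 60 N. Pads are 19 mm wide; open, the fingers measure 130 mm over their backs; the gripper's body (75 mm by 190 mm) begins 47 mm behind the grasp point.
Start: joints at [-1.338, 0.434, 0.025, 1.573, -0.012, 1.134, -0.075], TCP at [0.206, 0.59, 0.405] pointing down, gripper open.
Joint ranges: [-2.62, 2.62], [-0.44, 2.09], [-1.27, 1.32], [0.08, 2.57], [-1.32, 4.46], [0.12, 2], [-2.74, 2.74]. Speed limits (rad/s): [2.22, 2.22, 3.01, 3.01, 3.14, 3.14, 3.14].

## Interface

Orientations are given as a rotation vector (axis times angle).
In Python, from cell import arm, get_image, search_frame, pinpoint gives the robot as it stands.
- The arm moves only by the tool arm_command, never from a script. Its argument "motion" is a list of rows, each a list of 7 numbers: the finger opening in mm, from 0 to 91.8, then the shift along the tool's x, y, z in mm, then the turn, a rotation vector about the tool's x, y, z in degrees. In form: [[fingers, x, y, z, ax, ay, az], ...]. A call has 1 to 5 rows; each row shifts and turns the commanded pose from where the row before left it, along the tool's axes as they then stand; what a row does not reach is not made up. A row lasts 1/8 s, in which the tool goes at most 62.5 mm and 10.7 degrees, less where a joint would pass 70% of its speed; a pose out of reach is approached as far as the arm can. A call with a gripper value outside its range is refused whole. The fingers move at their own pace and stop on an object; "newtons" is the grip in N (left out, the last holds). Time passes only in rows, so rows that do not move let the fingers close. It gives the time, the measured TCP pose, the force and the opening at its end, in the units of the state.
- arm.observe(): the state, without advancing time (a new reading comes with each control period).
- get_image(name): name is "scene" or "top" or "wrist"; returns a dict with "frame" (400x640x3 uint8, red, green, blue), "range_z" (400x640 float32, m along the optical axis (not along the pixel's ray), 0 where there is no reading), "K" (3x3 intrinsics, pixels), "origin" and "rotation" of the camera in the world; the wrist camera has in their place "tool_from_camera" (4x4, takes a point from camera to tool coordinates, whose origin is the TCP and whose axes are the tool frame's). Camera axes: x right, y down, z forward; pixel columns grow to the right and rows downward; lengths in m; the calibration is good to about 2 mm. A picture is of the moment at which its call begins: read the wrist's pose just before it.
- arm.sign_off(): hands the job in, once; it reports no verdict.
Trained networks look in the newest picture that a camera, given by its name, has taken for a name from the list of things; names that differ only in an ending like _2 or _b are one class to them, and where a whole thing is asked for, a point or a joint stands for the part that bears it (a point fixed in the world has none). Each returns a list of dicts, best first, with "p" (0 to 1); they miss things now and then, are a little off and sometimes report something else, mostly with a low value. They report only what shows in the picture. A call takes as long as a camera call. They do not tell look-alikes from the thing itself.
- search_frame(camera, target): "point" ([x, y, z] in m, in world coordinates, good to about 4 mm: the middle of the surface that is visible of it).
- pinpoint(camera, target): "point" ([x, y, z] in m, in world coordinates, good to about 4 mm: a listed point, or the origin of a listed thing).
The state is a dict: "clock": time; "joints": joint angles; "dq": joint speeds; "joint_efforts": joint torques, N m; "position": TCP position; "ee_rot": TCP orientation; "force": force on the tool from outside, world axes, zero at the start; "ft_torque": the same for the moment, N m; "width": opening from 0.0 (shut) to 1.0 (fully open).
Only numpy, scipy, OpenCV 4.12 (cv2) and the standard library are available. Lean on these libraries where they do the work, as an engineer would, in place of code of your own. Each camera call takes 0.05 s, during which the arm holds its last target. There are 200 camera calls.

## Working session

There is one attempt and no reset: what is moved stays moved. The work goes in short steps, Python scripts to look and compute and a tool call to move; the robot and the scene stay as the last step left them, time stands still between calls to the robot, and variables do not carry over. Pictures are saved under pics/ and viewed, about 8 in all and at most 12, crops included, and the job is handed in when it is done.

Besides the shell and the picture viewer there is one more tool, called after ">>>" as name(argument=value, ...) on one line, values as JSON. arm_command: Moves the arm, as the interface text tells. Its arguments: {"type":"object","properties":{"motion":{"type":"array"},"newtons":{"type":"number"}},"required":["motion"]}

```bash
mkdir -p pics && ls && python3 - <<'E'
from cell import arm,get_image,search_frame,pinpoint
import cv2,numpy as np
s=arm.observe();print({k:np.round(v,3).tolist() for k,v in s.items()})
for c in("scene","top"):
    im=get_image(c);cv2.imwrite(f"pics/{c}0.png",im["frame"][:,:,::-1])
    print(c,im["origin"].round(3),im["K"].round(1).tolist())
    for t in("large_watch_center","small_watch_center","ring_mark","start_key_top","tester","large_watch","loupe"):
        print(t,[(np.round(d["point"],3).tolist(),round(d["p"],2)) for d in pinpoint(c,t)[:4]])
E
```

```text
pics
{'clock': 0.0, 'joints': [-1.338, 0.435, 0.025, 1.574, -0.012, 1.134, -0.075], 'dq': [-0.001, -0.0, -0.0, -0.0, -0.001, 0.0, -0.001], 'joint_efforts': [-0.001, -66.785, 0.984, -31.446, -0.061, 0.043, 0.0], 'position': [0.206, 0.59, 0.404], 'ee_rot': [-0.959, 1.351, 0.958], 'force': [0.448, -1.169, -0.286], 'ft_torque': [-0.018, -0.007, -0.044], 'width': 0.999}
scene [1.113 0.018 0.783] [[377.7, 0.0, 325.9], [0.0, 377.7, 205.6], [0.0, 0.0, 1.0]]
large_watch_center [([0.367, -0.148, 0.008], 0.69), ([0.392, -0.295, 0.006], 0.59), ([0.558, -0.085, 0.052], 0.58)]
small_watch_center []
ring_mark [([0.549, 0.007, 0.041], 0.73)]
start_key_top [([0.511, -0.176, 0.041], 0.59)]
tester [([0.552, -0.038, -0.007], 0.83)]
large_watch [([0.559, -0.086, 0.043], 0.8), ([0.373, -0.152, -0.001], 0.63), ([0.39, -0.297, 0.0], 0.59)]
loupe [([0.55, 0.007, 0.042], 0.66), ([0.629, 0.01, 0.047], 0.58), ([0.554, -0.042, -0.005], 0.23)]
top [0.365 0.027 0.926] [[418.8, 0.0, 317.9], [0.0, 418.8, 202.0], [0.0, 0.0, 1.0]]
large_watch_center [([0.394, -0.299, 0.007], 0.89), ([0.375, -0.152, 0.004], 0.87), ([0.557, -0.086, 0.052], 0.58)]
small_watch_center [([0.51, 0.088, 0.045], 0.42)]
ring_mark [([0.704, 0.036, -0.003], 0.72), ([0.55, 0.011, 0.047], 0.67)]
start_key_top [([0.513, -0.177, 0.038], 0.68)]
tester [([0.553, -0.04, 0.002], 0.75)]
large_watch [([0.561, -0.08, 0.047], 0.79), ([0.372, -0.148, -0.004], 0.63), ([0.39, -0.298, 0.002], 0.56)]
loupe [([0.628, 0.02, 0.045], 0.68)]
```

View pics/top0.png

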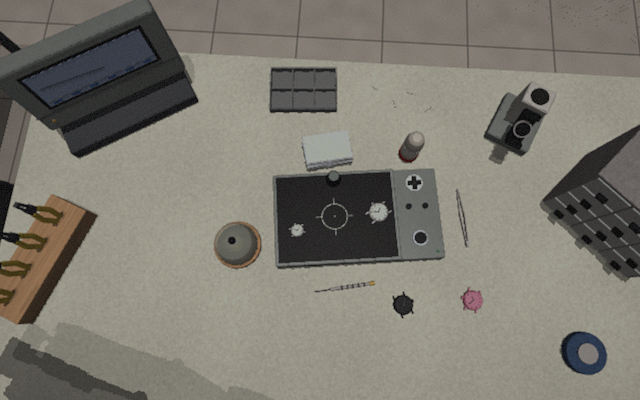

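```bash
cat > h.py <<'E'
import numpy as np,cv2
from cell import arm,get_image,pinpoint
def cam(name):
    s=arm.observe();im=get_image(name)
    if name=="wrist":
        from scipy.spatial.transform import Rotation as R
        T=np.eye(4);T[:3,:3]=R.from_rotvec(s["ee_rot"]).as_matrix();T[:3,3]=s["position"]
        T=T@im["tool_from_camera"];im["origin"]=T[:3,3];im["rotation"]=T[:3,:3]
    return im
def plane(im,u,v,z):  # pixel -> world on height z
    d=im["rotation"]@np.linalg.solve(im["K"],[u,v,1.]);o=np.asarray(im["origin"])
    return o+d*(z-o[2])/d[2]
def proj(im,p):
    q=im["K"]@(np.asarray(im["rotation"]).T@(np.asarray(p)-im["origin"]));return q[:2]/q[2]
def rect(im,cx,cy,z,half,px=600): # metric top view: up=+x, left=+y
    c=[(cx+half,cy+half),(cx+half,cy-half),(cx-half,cy-half),(cx-half,cy+half)]
    src=np.float32([proj(im,[x,y,z]) for x,y in c]);dst=np.float32([[0,0],[px,0],[px,px],[0,px]])
    return cv2.warpPerspective(im["frame"],cv2.getPerspectiveTransform(src,dst),(px,px),flags=cv2.INTER_CUBIC)[:,:,::-1].copy()
E
python3 - <<'E'
from h import *
im=cam("top");cv2.imwrite("pics/rect1.png",rect(im,.55,-.03,.045,.2,800)[100:700])
E
```

```text
Traceback (most recent call last):
  File "h.py", line 17, in rect
    src=np.float32([proj(im,[x,y,z]) for x,y in c]);dst=np.float32([[0,0],[px,0],[px,px],[0,px]])
                    ~~~~^^^^^^^^^^^^
  File "h.py", line 14, in proj
    q=im["K"]@(np.asarray(im["rotation"]).T@(np.asarray(p)-im["origin"]));return q[:2]/q[2]
      ~~~~~~~^^~~~~~~~~~~~~~~~~~~~~~~~~~~~~~~~~~~~~~~~~~~~~~~~~~~~~~~~~~~
ValueError: matmul: Input operand 1 does not have enough dimensions (has 0, gufunc core with signature (n?,k),(k,m?)->(n?,m?) requires 1)
```

The top view shows the larger steel watch at px (378,212), the ring at (335,216) and the smaller watch at (297,230). The start key is at (420,238). The look-alikes are the black watch at (403,304) and the pink one at (472,300), both on the bench. I choose the steel one on the plate at (378,212).

```bash
python3 - <<'E'
import re
s=open('h.py').read()
s=s.replace('    return im\n','    im["rotation"]=rm(im["rotation"])\n    return im\n',1)
s=s.replace('def cam','def rm(r):\n    from scipy.spatial.transform import Rotation as R\n    r=np.asarray(r,float)\n    return r if r.shape==(3,3) else R.from_rotvec(r).as_matrix()\ndef cam',1)
open('h.py','w').write(s)
E
python3 - <<'E'
from h import *
im=get_image("top");print(im["rotation"]);im=cam("top")
print(proj(im,[.557,-.083,.052]),proj(im,[.513,-.177,.038]))
cv2.imwrite("pics/rect1.png",rect(im,.55,-.03,.045,.2,800)[100:700])
print(get_image("wrist")["tool_from_camera"].round(3).tolist())
E
```

```text
[-2.15684684  2.02449969 -0.23408779]
[377.19613519 213.31255455] [419.77035896 237.52240802]
[[-0.0, -0.281, 0.96, 0.019], [0.0, -0.96, -0.281, 0.075], [1.0, 0.0, 0.001, -0.0], [0.0, 0.0, 0.0, 1.0]]
```

View pics/rect1.png

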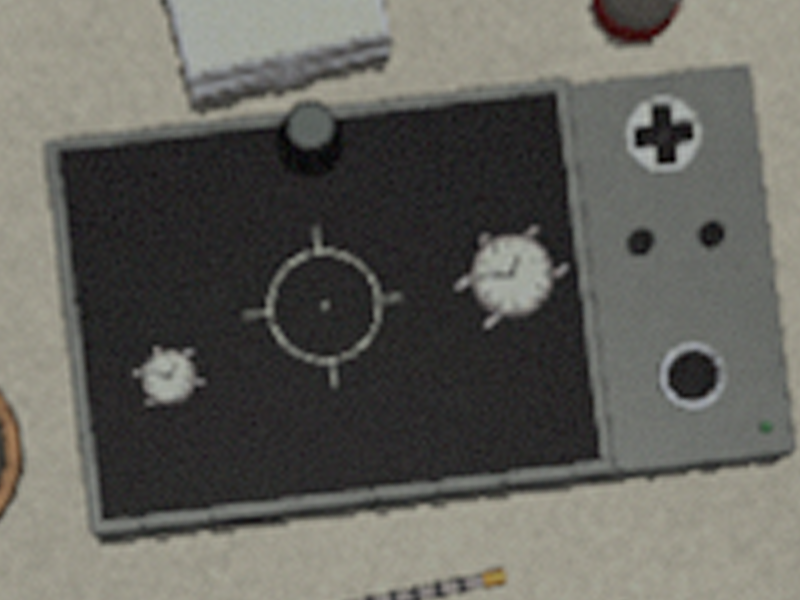

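In the rectified view (0.5 mm/px) the ring is at px (325,305) and the watch at (512,275). The watch has lugs at about 6°, 63°, 190° and 245°, and the crown at 128°. The key is at (692,375) and the tester is yawed about 0.12. The push line goes through a lug, so I'll push with the fingers about 26 mm apart and the lug in the gap.

```bash
cat >> h.py <<'E'
def plan(target,y_axis=None):
    from scipy.spatial.transform import Rotation as R
    s=arm.observe();M=R.from_rotvec(s["ee_rot"]).as_matrix()
    print("t",round(s["clock"],2),"pos",np.round(s["position"],4),"F",np.round(s["force"],2),"w",round(s["width"],3));print(M.round(3).tolist())
    print("shift now-tool mm",(M.T@(np.asarray(target)-s["position"])*1000).round(1))
    if y_axis is not None:
        y=np.r_[y_axis,0]/np.linalg.norm(y_axis);x=np.r_[0,0,-1.];D=np.c_[x,y,np.cross(x,y)]
        print("turn deg (tool)",np.degrees(R.from_matrix(M.T@D).as_rotvec()).round(2))
        print("shift final-tool mm",(D.T@(np.asarray(target)-s["position"])*1000).round(1))
E
python3 -c "
from h import *
plan([.563,-.155,.29],[-.135,.991])"
```

```text
t 1.0 pos [0.206  0.5901 0.4047] F [ 0.86 -0.08 -0.01] w 1.001
[[0.0, -0.944, 0.33], [0.0, 0.33, 0.944], [-1.0, -0.0, 0.0]]
shift now-tool mm [ 114.7 -582.6 -585.8]
turn deg (tool) [63.  0.  0.]
shift final-tool mm [ 114.7 -786.5  253.2]
```

>>> arm_command(motion=[[26, 0, 0, 0, 10.5, 0, 0], [26, 0, 0, 0, 10.5, 0, 0], [26, 0, 0, 0, 10.5, 0, 0], [26, 0, 0, 0, 10.5, 0, 0], [26, 0, 0, 0, 10.5, 0, 0]])

```text
clock: 1.62
position: [0.2059, 0.5901, 0.4048]
ee_rot: [-0.245, 1.557, 0.245]
force: [-0.3, 0.3, -0.7]
width: 0.508
```

>>> arm_command(motion=[[26, 0, -40, 15, 10.5, 0, 0], [26, 0, -50, 16, 0, 0, 0], [26, 0, -50, 16, 0, 0, 0], [26, 0, -50, 16, 0, 0, 0], [26, 0, -50, 16, 0, 0, 0]])

```text
clock: 2.25
position: [0.3237, 0.3657, 0.405]
ee_rot: [-0.106, 1.568, 0.107]
force: [1.5, 0.6, -0.2]
width: 0.286
```

>>> arm_command(motion=[[26, 0, -50, 16, 0, 0, 0], [26, 0, -50, 16, 0, 0, 0], [26, 0, -50, 16, 0, 0, 0], [26, 0, -50, 16, 0, 0, 0], [26, 0, -50, 16, 0, 0, 0]])

```text
clock: 2.88
position: [0.4367, 0.1288, 0.4051]
ee_rot: [-0.106, 1.567, 0.107]
force: [0.8, 0.0, -0.5]
width: 0.281
```

```bash
python3 -c "
from h import *
plan([.563,-.155,.29],[-.135,.991])"
```

```text
t 2.88 pos [0.4367 0.1288 0.4051] F [ 0.76  0.04 -0.46] w 0.281
[[0.001, -0.135, 0.991], [0.001, 0.991, 0.135], [-1.0, 0.001, 0.001]]
shift now-tool mm [ 115.  -298.3   86.7]
turn deg (tool) [ 0.01  0.05 -0.04]
shift final-tool mm [ 115.1 -298.2   86.9]
```

>>> arm_command(motion=[[26, 10, -50, 15, 0, 0, 0], [26, 10, -50, 15, 0, 0, 0], [26, 15, -50, 15, 0, 0, 0], [26, 15, -50, 15, 0, 0, 0], [26, 15, -50, 15, 0, 0, 0]])

```text
clock: 3.5
position: [0.5449, -0.1086, 0.3393]
ee_rot: [-0.107, 1.567, 0.107]
force: [0.3, 0.7, 0.1]
width: 0.28
```

>>> arm_command(motion=[[26, 20, -40, 10, 0, 0, 0], [26, 20, 0, 0, 0, 0, 0], [26, 0, 0, 0, 0, 0, 0]])

```text
clock: 3.88
position: [0.559, -0.1456, 0.2984]
ee_rot: [-0.105, 1.571, 0.106]
force: [-0.1, -0.1, -0.3]
width: 0.283
```

```bash
python3 - <<'E'
from h import *
plan([.563,-.155,.29],[-.135,.991])
im=cam("wrist")
for t in("large_watch_center","large_watch","ring_mark","small_watch_center"):
    print(t,[(np.round(d["point"],4).tolist(),round(d["p"],2)) for d in pinpoint("wrist",t)[:3]])
cv2.imwrite("pics/w1.png",im["frame"][:,:,::-1])
cv2.imwrite("pics/rw1.png",rect(im,.555,-.05,.045,.1,600))
E
```

```text
t 3.88 pos [ 0.559  -0.1456  0.2984] F [-0.08 -0.11 -0.34] w 0.283
[[-0.003, -0.134, 0.991], [0.0, 0.991, 0.134], [-1.0, 0.001, -0.003]]
shift now-tool mm [ 8.4 -9.8  2.7]
turn deg (tool) [-0.04 -0.17 -0.05]
shift final-tool mm [ 8.4 -9.8  2.7]
large_watch_center [([0.5591, -0.0811, 0.0523], 0.95), ([0.3917, -0.2945, 0.006], 0.79), ([0.3766, -0.1479, 0.0012], 0.56)]
large_watch [([0.5597, -0.086, 0.0474], 0.88), ([0.3745, -0.1476, 0.0015], 0.87), ([0.3944, -0.2973, -0.0005], 0.74)]
ring_mark [([0.5478, 0.0103, 0.0439], 0.65)]
small_watch_center []
```

View pics/rw1.png

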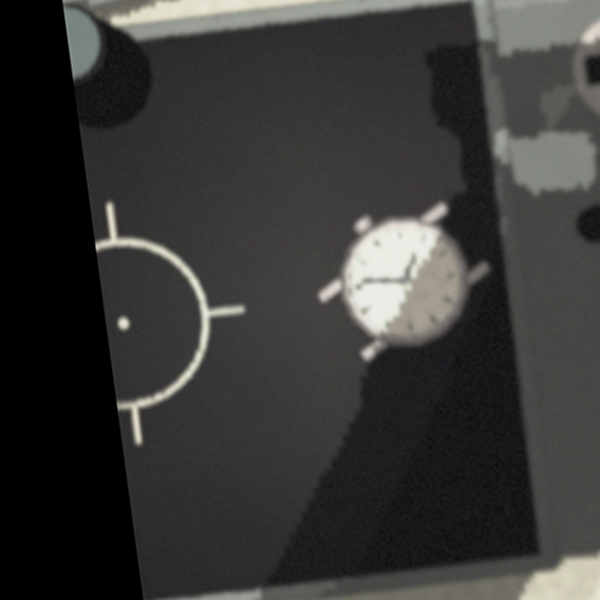

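The close crop confirms the choice. The ring dot is at px (123,323), which is world (0.547,0.009). The steel watch is at (405,282), which is (0.560,-0.084), 94 mm from the ring. Next I line up and descend beside it.

>>> arm_command(motion=[[26, 20, 0, 9, 0, 0, 0], [26, 25, 0, 0, 0, 0, 0], [26, 20, 0, 0, 0, 0, 0], [26, 0, 0, 0, 0, 0, 0], [26, 0, 0, 0, 0, 0, 0]])

```text
clock: 4.75
position: [0.5688, -0.1443, 0.235]
ee_rot: [-0.107, 1.568, 0.106]
force: [0.2, -0.1, 0.2]
width: 0.28
```

```bash
python3 - <<'E'
from h import *
# stop pose: TCP 26 mm behind ring along y axis
u=np.r_[-.134,.991]
for n,c in(("contact",[.5604,-.0843]),("stop",[.5473,.009])):
    print(n);plan(np.r_[np.r_[c]-.026*u,.2265],u)
E
```

```text
contact
t 4.75 pos [ 0.5688 -0.1443  0.235 ] F [ 0.18 -0.07  0.2 ] w 0.28
[[0.0, -0.135, 0.991], [-0.0, 0.991, 0.135], [-1.0, -0.0, 0.0]]
shift now-tool mm [ 8.5 34.6 -0.2]
turn deg (tool) [0.06 0.02 0.01]
shift final-tool mm [ 8.5 34.6 -0.3]
stop
t 4.75 pos [ 0.5688 -0.1443  0.235 ] F [ 0.18 -0.07  0.2 ] w 0.28
[[0.0, -0.135, 0.991], [-0.0, 0.991, 0.135], [-1.0, -0.0, 0.0]]
shift now-tool mm [  8.5 128.8  -0.6]
turn deg (tool) [0.06 0.02 0.01]
shift final-tool mm [  8.5 128.8  -0.8]
```

>>> arm_command(motion=[[26, 8, 5, 0, 0, 0, 0], [26, 0, 8, 0, 0, 0, 0], [26, 0, 8, 0, 0, 0, 0], [26, 0, 4, 0, 0, 0, 0], [26, 0, 4, 0, 0, 0, 0]])

```text
clock: 5.38
position: [0.5646, -0.1152, 0.2269]
ee_rot: [-0.107, 1.568, 0.107]
force: [0.1, 0.4, 1.2]
width: 0.282
```

>>> arm_command(motion=[[26, 0, 3, 0, 0, 0, 0], [26, 0, 3, 0, 0, 0, 0], [26, 0, 3, 0, 0, 0, 0], [26, 0, 4, 0, 0, 0, 0], [26, 0, 4, 0, 0, 0, 0]])

```text
clock: 6.0
position: [0.5622, -0.0986, 0.2267]
ee_rot: [-0.106, 1.568, 0.106]
force: [0.2, 0.0, -0.2]
width: 0.287
```

```bash
python3 - <<'E'
from h import *
u=np.r_[-.134,.991]
plan(np.r_[np.r_[.5473,.009]-.026*u,.2265],u)
im=cam("wrist")
cv2.imwrite("pics/rw2.png",rect(im,.555,-.04,.045,.1,600))
E
```

```text
t 6.0 pos [ 0.5622 -0.0986  0.2267] F [ 0.21  0.01 -0.17] w 0.287
[[0.0, -0.135, 0.991], [-0.0, 0.991, 0.135], [-1.0, -0.0, 0.0]]
shift now-tool mm [ 0.2 82.6 -0.3]
turn deg (tool) [0.05 0.   0.  ]
shift final-tool mm [ 0.2 82.6 -0.4]
```

View pics/rw2.png

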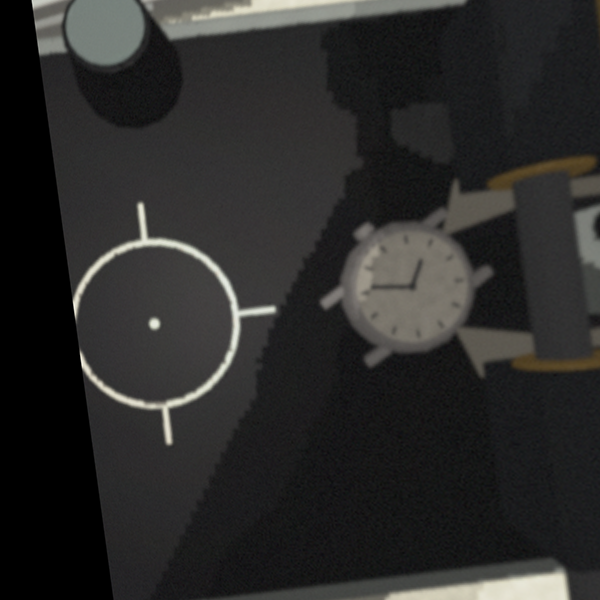

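The crop shows the watch at px (407,285) seated between the fingertips, with the lug in the gap. It has moved about 12 mm, and the ring dot is at (154,323). I continue pushing.

>>> arm_command(motion=[[26, 0, 5, 0, 0, 0, 0], [26, 0, 5, 0, 0, 0, 0], [26, 0, 5, 0, 0, 0, 0], [26, 0, 5, 0, 0, 0, 0], [26, 0, 5, 0, 0, 0, 0]])

```text
clock: 6.68
position: [0.5588, -0.0736, 0.2267]
ee_rot: [-0.106, 1.568, 0.106]
force: [0.5, -0.4, 0.0]
width: 0.285
```

>>> arm_command(motion=[[26, 0, 5, 0, 0, 0, 0], [26, 0, 5, 0, 0, 0, 0], [26, 0, 5, 0, 0, 0, 0], [26, 0, 5, 0, 0, 0, 0], [26, 0, 5, 0, 0, 0, 0]])

```text
clock: 7.3
position: [0.5554, -0.0488, 0.2267]
ee_rot: [-0.106, 1.568, 0.106]
force: [-0.8, 0.1, -0.7]
width: 0.283
```

>>> arm_command(motion=[[26, 0, 4, 0, 0, 0, 0], [26, 0, 4, 0, 0, 0, 0], [26, 0, 4, 0, 0, 0, 0], [26, 0, 3, 0, 0, 0, 0], [26, 0, 2, 0, 0, 0, 0]])

```text
clock: 7.92
position: [0.5532, -0.0322, 0.2267]
ee_rot: [-0.106, 1.568, 0.106]
force: [0.5, -0.5, -0.1]
width: 0.282
```

```bash
python3 - <<'E'
from h import *
u=np.r_[-.134,.991]
plan(np.r_[np.r_[.5473,.009]-.026*u,.2265],u)
im=cam("wrist")
print("cam",im["origin"].round(3))
cv2.imwrite("pics/rw3.png",rect(im,.55,.0,.045,.06,600))
E
```

```text
t 7.92 pos [ 0.5532 -0.0322  0.2267] F [ 0.51 -0.5  -0.11] w 0.282
[[0.0, -0.135, 0.991], [0.0, 0.991, 0.135], [-1.0, 0.0, 0.0]]
shift now-tool mm [ 0.2 15.6 -0.3]
turn deg (tool) [ 0.06  0.   -0.  ]
shift final-tool mm [ 0.2 15.6 -0.3]
cam [0.543 0.042 0.207]
```

View pics/rw3.png

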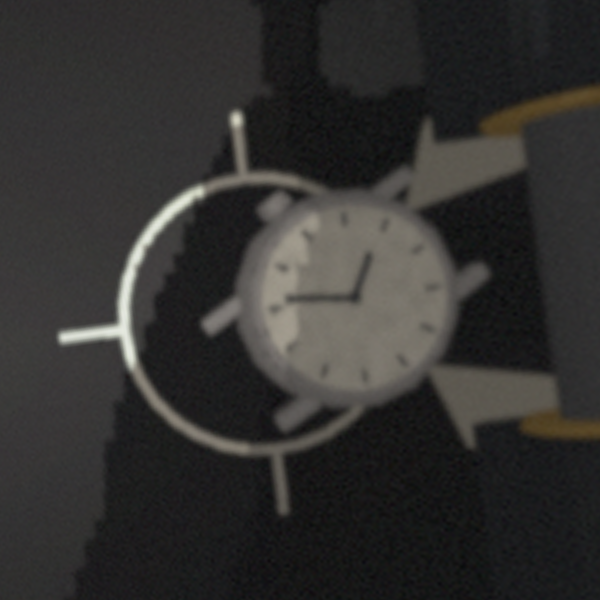

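In this crop the ring centre is at px (259,313) and the watch at (352,298). Corrected for height, 15 mm remain with about 0.5 mm sideways offset. I push the last 15 mm and back straight off.

>>> arm_command(motion=[[26, 0, 4, 0, 0, 0, 0], [26, 0, 4, 0, 0, 0, 0], [26, 0, 3, 0, 0, 0, 0], [26, 0, 2, 0, 0, 0, 0], [26, 0, 2, 0, 0, 0, 0]])

```text
clock: 8.6
position: [0.5511, -0.0174, 0.2267]
ee_rot: [-0.106, 1.568, 0.106]
force: [-0.4, -0.4, -0.3]
width: 0.287
```

>>> arm_command(motion=[[26, 0, 0, 0, 0, 0, 0], [26, 0, -6, 0, 0, 0, 0], [26, 0, -20, 0, 0, 0, 0], [26, -20, -20, 0, 0, 0, 0], [26, -30, 0, 0, 0, 0, 0]])

```text
clock: 9.22
position: [0.557, -0.0656, 0.2769]
ee_rot: [-0.105, 1.57, 0.103]
force: [0.7, 0.2, 0.2]
width: 0.285
```

```bash
python3 - <<'E'
from h import *
u=np.r_[-.134,.991]
plan([.5135,-.177,.24])
im=cam("wrist")
print("cam",im["origin"].round(3))
a=rect(im,.55,.0,.045,.06,600)
im=cam("top")
for c in("wrist","top"):
  for t in("large_watch_center","ring_mark","start_key_top"):
    print(c,t,[(np.round(d["point"],4).tolist(),round(d["p"],2)) for d in pinpoint(c,t)[:3]])
cv2.imwrite("pics/rw4.png",a)
E
```

```text
t 9.22 pos [ 0.557  -0.0656  0.2769] F [0.74 0.22 0.19] w 0.285
[[-0.001, -0.132, 0.991], [-0.001, 0.991, 0.132], [-1.0, -0.001, -0.002]]
shift now-tool mm [  37.1 -104.7  -57.7]
cam [0.547 0.009 0.257]
wrist large_watch_center [([0.5471, 0.0115, 0.0547], 0.75), ([0.3699, -0.1493, 0.0029], 0.59)]
wrist ring_mark []
wrist start_key_top []
top large_watch_center [([0.3947, -0.2979, 0.0074], 0.78)]
top ring_mark [([0.6281, 0.0109, 0.0478], 0.28)]
top start_key_top []
```

View pics/rw4.png

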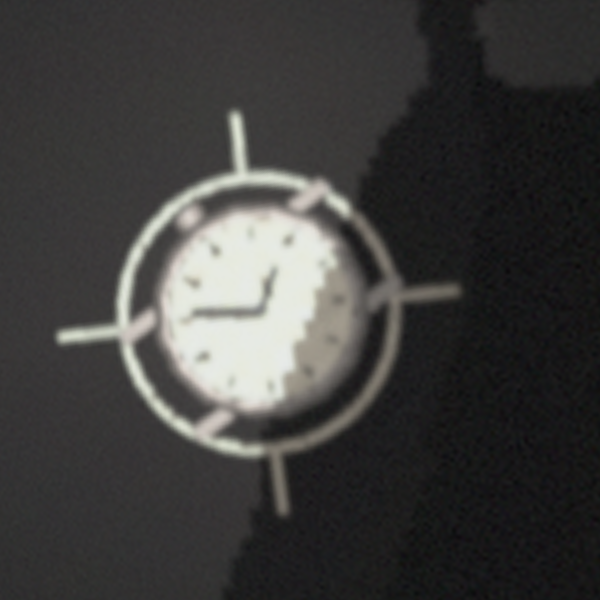

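The watch sits in the ring: hub at px (263,309), ring centre about (259,312), so under 1 mm off. The key computed from ring and yaw is (0.5138,-0.1779), and the network gives (0.513,-0.177). I close the fingers and move over the key.

>>> arm_command(motion=[[0, 0, -40, -22, 0, 0, 0], [0, 0, -40, -22, 0, 0, 0], [0, 15, -25, -14, 0, 0, 0], [0, 20, 0, 0, 0, 0, 0], [0, 5, 0, 0, 0, 0, 0]])

```text
clock: 10.25
position: [0.5134, -0.1749, 0.2353]
ee_rot: [-0.105, 1.571, 0.107]
force: [0.6, 0.1, 0.5]
width: 0.005
```

>>> arm_command(motion=[[0, 0, 0, 0, 0, 0, 0], [0, 0, 0, 0, 0, 0, 0]])

```text
clock: 10.5
position: [0.5145, -0.1746, 0.2372]
ee_rot: [-0.107, 1.568, 0.107]
force: [-0.0, 0.1, 0.1]
width: 0.004
```

```bash
python3 - <<'E'
from h import *
plan([.5138,-.1779,.2138])
im=cam("wrist")
cv2.imwrite("pics/w5.png",im["frame"][:,:,::-1])
print(pinpoint("wrist","start_key_top")[:2])
E
```

```text
t 10.5 pos [ 0.5145 -0.1746  0.2372] F [-0.03  0.07  0.09] w 0.004
[[0.001, -0.136, 0.991], [-0.0, 0.991, 0.136], [-1.0, -0.0, 0.001]]
shift now-tool mm [23.4 -3.2 -1.2]
[{'point': [0.515, -0.1819, 0.0412], 'p': 0.66}]
```

View pics/w5.png

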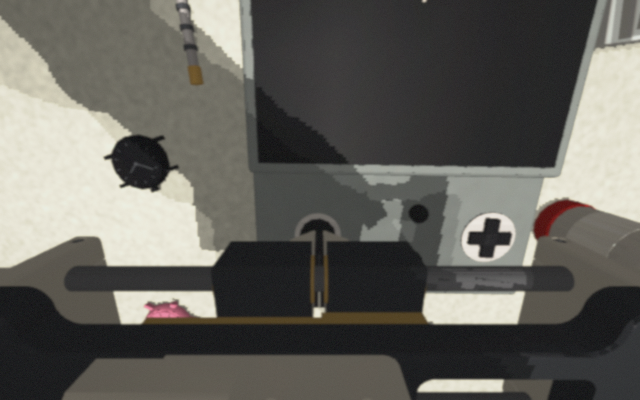

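The wrist view shows the key rim at about px (318,228), centred under the closed tips. I shift 4 mm back and press.

>>> arm_command(motion=[[0, 10, -4, -1, 0, 0, 0], [0, 7, 0, 0, 0, 0, 0], [0, 3, 0, 0, 0, 0, 0], [0, 2, 0, 0, 0, 0, 0], [0, 1, 0, 0, 0, 0, 0]])

```text
clock: 11.22
position: [0.5133, -0.1792, 0.2137]
ee_rot: [-0.106, 1.569, 0.106]
force: [-3.3, 0.2, 8.8]
width: 0.006
```

>>> arm_command(motion=[[0, 0.6, 0, 0, 0, 0, 0], [0, 0, 0, 0, 0, 0, 0], [0, 0, 0, 0, 0, 0, 0]])

```text
clock: 11.6
position: [0.5132, -0.1792, 0.2137]
ee_rot: [-0.106, 1.568, 0.106]
force: [-5.1, 0.6, 11.4]
width: 0.006
```

The tips stopped at 35.7 mm (the key's full-down height is 35.5 mm), with force rising to 11 N, so the key is bottomed. I release and check.

>>> arm_command(motion=[[0, -5, 0, 0, 0, 0, 0], [0, -20, 0, 0, 0, 0, 0], [0, -40, 0, 0, 0, 0, 0], [0, -40, -30, -20, 0, 0, 0], [0, 0, -40, -20, 0, 0, 0]])

```text
clock: 12.22
position: [0.4846, -0.2542, 0.3212]
ee_rot: [-0.11, 1.562, 0.107]
force: [0.9, -0.6, -0.6]
width: 0.004
```

>>> arm_command(motion=[[0, 0, -40, -20, 0, 0, 0], [0, 0, 0, 0, 0, 0, 0], [0, 0, 0, 0, 0, 0, 0], [0, 0, 0, 0, 0, 0, 0]])

```text
clock: 12.72
position: [0.4697, -0.2948, 0.3179]
ee_rot: [-0.107, 1.568, 0.109]
force: [0.2, 0.6, -0.1]
width: 0.008
```

```bash
python3 - <<'E'
from h import *
plan([.5138,-.1779,.2138])
im=cam("top")
for t in("large_watch_center","start_key_top"):
    print(t,[(np.round(d["point"],4).tolist(),round(d["p"],2)) for d in pinpoint("top",t)[:3]])
u,v=np.round(proj(im,[.5138,-.1779,.0395])).astype(int)
P=im["range_z"][v-3:v+4,u-3:u+4];d=np.median(P[P>0]);w=im["rotation"]@(d*np.linalg.solve(im["K"],[u,v,1.]))+im["origin"];print("key top",w.round(4))
cv2.imwrite("pics/rect6.png",rect(im,.55,-.03,.045,.2,800)[100:700])
E
```

```text
t 12.72 pos [ 0.4697 -0.2948  0.3179] F [ 0.15  0.58 -0.12] w 0.008
[[0.0, -0.137, 0.991], [0.001, 0.991, 0.137], [-1.0, 0.001, 0.0]]
shift now-tool mm [104.2 109.7  59.7]
large_watch_center [([0.5451, 0.0069, 0.0497], 0.76), ([0.392, -0.2976, 0.0067], 0.75), ([0.4764, 0.216, 0.0022], 0.43)]
start_key_top [([0.5177, -0.1767, 0.0379], 0.41)]
key top [ 0.5137 -0.1768  0.041 ]
```

View pics/rect6.png

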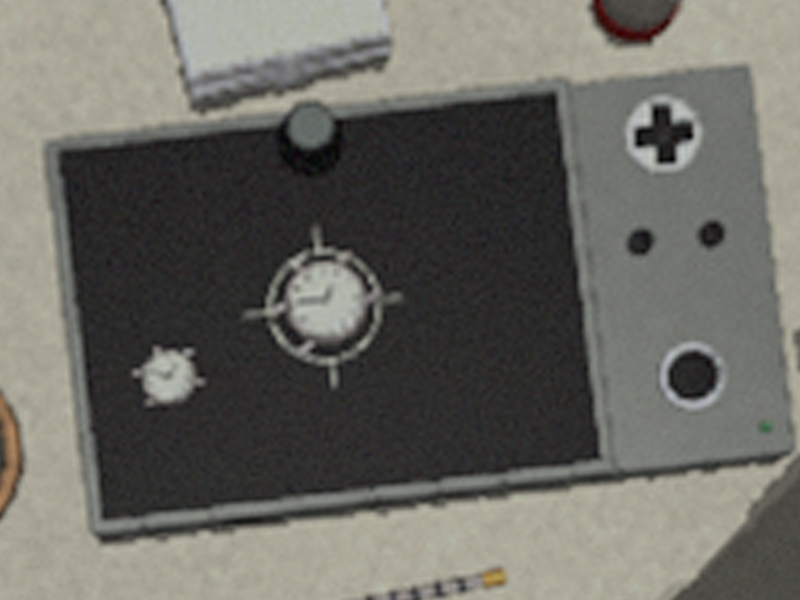

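The watch at px (327,300) is in the ring centred at (325,305), and the visible bystanders are where they were. The key is up (measured 41 mm against 39.5 mm nominal) and the robot is clear.

```bash
python3 -c "
from cell import arm
print(arm.sign_off())"
```

```text
the job is handed in; nothing more can be done
None
```

The larger watch is in the ring and the start key was pressed and released. I handed the job in at about 13 s of robot time; sign-off reports no verdict.

**Pushing the watch:** I pushed the steel watch about 94 mm with two fingertips 26 mm apart, one lug in the gap, then backed straight off. The close wrist view afterwards put its centre within about 1 mm of the ring centre.

**Pressing the key:** I pressed the start key with closed fingers until it bottomed. The tips stopped at 35.7 mm (full-down height 35.5 mm) with the force at 11 N, then I released it.

**Last checks:**
- **Watch:** the final top view shows it still in the ring. The network's estimate of its centre there is about 3 mm from the ring, within that network's accuracy.
- **Key:** its top measured 41 mm against the nominal 39.5 mm when up, so it is up.
- **Surroundings:** the smaller watch, loupe and small keys looked unmoved in that view. The dust cover, bottle, boxes and screwdriver are only partly in it, and I did not check the tweezers.
- **Disagreements and misses:** one network reading of the key right after the press was 4 mm off my measured position. Right after the push, the networks did not find the ring or key from either camera.

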